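# Tip a tenoned leg up into the holding stand and shut its keeper

## Task

Stand the short square table leg on its foot, tenon up, in the holding stand: bring its plain foot end into the stand's slot, up to the back board, then tip it up about that end, never lifting the whole leg clear of the table, until it stands upright at the back board. Then swing the stand's keeper bar over and lower it gently onto its stop in front of the leg, and let go. Leave everything else where it stands.

Things in the scene. Friction and masses are not known exactly. Their poses are not given: they have to be found in the camera images.
- stand: Holding stand of light wood, fixed to the table. Origin on the table, mid-slot, at the foot of the front face of the upright back board (100 mm wide, 120 mm high); -x points out of the slot's open front, z up. The slot (bare table) is 60 mm wide between side runners 20 mm high whose outer sides are at y = +-52 mm.
- slot_mouth (a point): Middle of the open front of the stand's slot, on the table, 72 mm out (stand's -x) from the back board; axes as the stand's. The runners reach back from here, 147 mm long. Posts on them, 14 to 32 mm further in: at y = +41 mm, 104 mm high, with the keeper's pivot; at y = -41 mm, 84 mm high, with the keeper's stop ledge.
- keeper (a joint): Hinge angle of the keeper bar (rad): 0 = level across the slot's front on its stop ledge, 1.57 = straight up, 2.4 = laid open past vertical on the stand's +y side. Light (70 g) with a nearly free hinge: it falls to either side. The bar, 112 x 13 x 11 mm, swings in the plane x = -62 to -73 mm of the stand, about an axis parallel to the stand's x.
- keeper_peg (a point): Middle of the grip part of the keeper's wooden peg, 11 mm thick, which stands out 87 mm from the bar near its free end, along the stand's -x (with a 17 mm head at its end). The point is 95 mm from the hinge axis and 55 mm in front of the bar. Keeper shut, it is at (-128, -54, 90) mm in the stand's frame.
- keeper_pivot (a point): Point on the keeper's hinge axis level with the keeper_peg point: (-128, 41, 90) mm in the stand's frame, axes as the stand's.
- leg_centre (a point): Half-way along and half-way up the light wooden leg lying in front of the slot: 190 mm long in all (y), about 0.3 kg: a body 46 x 46 mm square and 150 mm long, and at +y a tenon 40 mm long, 34 mm wide (x), 18 mm thick (z), centred, so that lying it is 14 mm clear of the table.
- leg_foot (a point): Middle of the leg's plain foot end face, at -y, 95 mm from the centre; axes as the leg's. At the start it is the end nearer the stand.
- leg_tip (a point): Middle of the end face of the leg's tenon, at +y, 95 mm from the centre; axes as the leg's.
- stain_bottle_mid (a point): Bystander, half-way up a small black bottle 36 mm across and 96 mm high, standing.
- mist_bottle_mid (a point): Bystander, half-way up a slim clear spray bottle 30 mm across and 104 mm high, standing.
- thinner_bottle_mid (a point): Bystander, half-way up a clear bottle 68 mm across and 168 mm high with a white cap, standing.
- wax_tin_mid (a point): Bystander, half-way up a yellow wax tin 56 by 72 by 36 mm.
- sanding_block_mid (a point): Bystander, centre of a sanding block 56 by 96 by 26 mm, lying.

How it is judged:
By the outcome, as a careful person would: the job done as asked, in the order asked, and still so for the second after the job is handed in, with the robot touching nothing.
It also fails if it takes over 72 s, if anything falls off the work surface, if the arm or the gripper's body presses on something with over 40 N, if the wrist force passes 120 N, or if a joint passes its speed limit or range.

## Robot

A 7-joint arm with a two-finger parallel gripper is mounted at the origin on a cart in front of the work surface, level with it; the furniture and walls round the work are solid. World frame = base frame: x ahead of the robot, y to its left, z up, the work surface at z = 0. Lengths are in m, angles in rad, forces in N, time in s.
With the tool pointing down it reaches from about 0.4 to 0.875 m from the base axis. Payload 19.3 kg.
Tool frame: the origin (TCP) lies at the very end of the fingers, on their centre line; the grasp point (between the pads) lies 19 mm behind it; z points along the fingers, y is the line along which they close (so a half turn about z gives the same grasp; the last joint's range is limited). The gripper opens to 85 mm and grips with 20 to 120 N. Pads are 22 mm wide; open, the fingers measure 114 mm over their backs; the gripper's body (76 mm by 85 mm) begins 54 mm behind the grasp point. The pads swing forward as they close: fully open they stand 13 mm farther back than shut.
Start: joints at [-1.367, 0.521, -0.036, 1.599, 0.021, 1.021, -0.113], TCP at [0.169, 0.602, 0.2] pointing down, gripper open.
Joint ranges: [-2.91, 2.91], [-0.3, 2.13], [-1.5, 1.42], [0.17, 2.43], [-1.26, 4.41], [0.16, 1.93], [-2.52, 2.52]. Speed limits (rad/s): [1.89, 1.89, 2.39, 2.39, 3.01, 3.01, 3.01].

## Interface

Orientations are given as [roll, pitch, yaw] about the fixed x, y, z axes, in that order (R = Rz(yaw) Ry(pitch) Rx(roll)).
In Python, from workcell import bot gives the robot as it stands.
- The arm moves only by the tool carry_out, never from a script. Its argument "rows" is a list that holds one entry, the list of rows, each a list of 4 numbers: the shift along the tool's x, y, z in m, then the turn about the tool's z in degrees. In form: [[[x, y, z, twist], ...]]. A call has 1 to 12 rows; each row is the pose to reach, as a shift and turn from the pose commanded when the call began, along the tool's axes at that moment; what a row does not reach only later rows make up. A row lasts 1/12 s, in which the tool goes at most 41.7 mm and 7.16 degrees, less where a joint would pass 70% of its speed; a pose out of reach is approached as far as the arm can. A call with a gripper value outside its range is refused whole. "grip" is the finger opening in m, from 0 to 0.0854, set as the call begins (left out, the last holds). The fingers move at their own pace and stop on an object; "grip_force" is the grip in N (left out, the last holds). Time passes only in rows, so rows that repeat a pose let the fingers close. It gives the time, the measured TCP pose, the force, the opening and the grip force at its end, in the units of the state.
- bot.observe(): the state, without advancing time (a new reading comes with each control period).
- bot.grab_frame(name): name is "scene" or "top"; returns a dict with "pixels" (480x640x3 uint8, red, green, blue), "K" (3x3 intrinsics, pixels), "k1" (the pictures are not rectified: a ray, as slopes to the right and down, at radius r is drawn at 1 + k1 r^2 times it, then the intrinsics apply), "pose" (4x4, takes a point from camera to world coordinates). Camera axes: x right, y down, z forward; pixel columns grow to the right and rows downward; lengths in m; the calibration is good to about 2 mm. A picture is of the moment at which its call begins. There is no depth.
- bot.job_done(): hands the job in; it is judged then, once.
Trained networks look in a picture, given as the dict that the camera call returned (one of the last four; its "shot" number tells which), for a name from the list of things; names that differ only in an ending like _2 or _b are one class to them, and where a whole thing is asked for, a point or a joint stands for the part that bears it (a point fixed in the world has none). Each returns a list of dicts, best first, with "conf" (0 to 1); they miss things now and then, are a little off and sometimes report something else, mostly with a low value. They report only what shows in the picture. A call takes as long as a camera call.
- bot.look_for(picture, label): "position" ([column, row] in pixels, amid what is visible of it).
- bot.regions_of(picture, label): "region" (480x640 bool, what is visible of it) and "position" ([column, row] in pixels, amid what is visible of it).
- bot.spot_point(picture, label): "position" ([column, row] in pixels: a listed point, or the origin of a listed thing).
The state is a dict: "clock": time; "qpos": joint angles; "qd": joint speeds; "joint_efforts": joint torques, N m; "position": TCP position; "tool_rot": TCP orientation; "force": force on the tool from outside, world axes, zero at the start; "moment": the same for the moment, N m; "grip_width": finger opening in m; "finger_force": force on a finger pad.
Only numpy, scipy, OpenCV 4.12 (cv2) and the standard library are available. Lean on these libraries where they do the work, as an engineer would, in place of code of your own. Each camera call takes 0.05 s, during which the arm holds its last target. There are 200 camera calls.

## Working session

There is one attempt and no reset: what is moved stays moved. The work goes in short steps, Python scripts to look and compute and a tool call to move; the robot and the scene stay as the last step left them, time stands still between calls to the robot, and variables do not carry over. Pictures are saved under pics/ and viewed, at most 10 in all, crops included, and the job is handed in when it is done.

Besides the shell and the picture viewer there is one more tool, called as a command line: name --argument value ..., lists and objects as JSON in quotes. carry_out: Moves the arm, as the interface text tells. Its arguments: {"type":"object","properties":{"rows":{"type":"array","items":{"type":"array","items":{"type":"array","items":{"type":"number"}}}},"grip":{"type":"number"},"grip_force":{"type":"number"}},"required":["rows"]}

```bash
mkdir -p pics; ls; cat > h.py <<'E'
import numpy as np, cv2
from workcell import bot
def ray(p,px):
    K=p["K"]; s=np.array([(px[0]-K[0,2])/K[0,0],(px[1]-K[1,2])/K[1,1]]); u=s.copy()
    for _ in range(20): u=s/(1+p["k1"]*(u@u))
    d=p["pose"][:3,:3]@np.array([u[0],u[1],1]); return p["pose"][:3,3],d
def onz(p,px,z):
    o,d=ray(p,px); return o+d*(z-o[2])/d[2]
def proj(p,X):
    c=p["pose"][:3,:3].T@(np.asarray(X)-p["pose"][:3,3]); s=c[:2]/c[2]; s=s*(1+p["k1"]*(s@s))
    return p["K"][:2,:2]@s+p["K"][:2,2]
def tri(a,b):
    A=np.zeros((3,3));B=np.zeros(3)
    for p,px in (a,b):
        o,d=ray(p,px); d=d/np.linalg.norm(d); M=np.eye(3)-np.outer(d,d); A+=M;B+=M@o
    X=np.linalg.solve(A,B); return X
def save(p,n): cv2.imwrite("pics/"+n,np.ascontiguousarray(p["pixels"][:,:,::-1]))
E
python3 - <<'E'
from h import *
np.set_printoptions(precision=3,suppress=True)
S=bot.grab_frame("scene");T=bot.grab_frame("top")
save(S,"s0.png");save(T,"t0.png")
print(S["pose"],T["pose"])
for n in "stand slot_mouth keeper_peg keeper_pivot leg_centre leg_foot leg_tip stain_bottle_mid mist_bottle_mid thinner_bottle_mid wax_tin_mid sanding_block_mid".split():
    a=bot.spot_point(S,n);b=bot.spot_point(T,n)
    f=lambda r:[(np.round(x["position"]),round(x["conf"],2)) for x in r[:2]]
    print(n,f(a),f(b), tri((S,a[0]["position"]),(T,b[0]["position"])) if a and b else "")
print(bot.observe())
E
```

```text
pics
[[-0.956  0.155 -0.248  0.81 ]
 [ 0.292  0.547 -0.784  0.859]
 [ 0.014 -0.822 -0.569  0.717]
 [ 0.     0.     0.     1.   ]] [[ 0.023 -0.983  0.183  0.309]
 [-1.    -0.024 -0.004  0.006]
 [ 0.009 -0.183 -0.983  1.231]
 [ 0.     0.     0.     1.   ]]
stand [(array([288., 237.]), 0.57), (array([276., 240.]), 0.47)] [(array([393., 238.]), 0.61)] [ 0.552 -0.155  0.002]
slot_mouth [(array([292., 252.]), 0.6)] [(array([366., 234.]), 0.65)] [ 0.56  -0.089  0.003]
keeper_peg [(array([277., 186.]), 0.7), (array([242., 212.]), 0.55)] [(array([324., 177.]), 0.19)] [0.62  0.015 0.247]
keeper_pivot [(array([273., 239.]), 0.6)] [(array([307., 208.]), 0.55)] [0.611 0.042 0.133]
leg_centre [(array([292., 289.]), 0.6), (array([330., 209.]), 0.31)] [(array([308., 210.]), 0.97)] [0.606 0.056 0.02 ]
leg_foot [(array([334., 289.]), 0.59), (array([277., 238.]), 0.42)] [(array([290., 249.]), 0.59), (array([214., 288.]), 0.24)] [0.516 0.092 0.027]
leg_tip [(array([249., 284.]), 0.64)] [(array([320., 177.]), 0.91)] [0.69  0.026 0.03 ]
stain_bottle_mid [(array([353., 267.]), 0.89)] [(array([303., 269.]),
[... 339 characters left out ...]
 211.]), 0.88)] [(array([423., 293.]), 0.68), (array([289., 250.]), 0.58)] [ 0.42  -0.224  0.016]
sanding_block_mid [(array([413., 343.]), 0.89)] [(array([213., 290.]), 0.79), (array([321., 174.]), 0.34)] [0.418 0.268 0.013]
{'clock': 1.3, 'qpos': array([-1.367,  0.521, -0.036,  1.6  ,  0.021,  1.021, -0.113]), 'qd': array([ 0.001, -0.002, -0.   , -0.002,  0.   ,  0.001, -0.001]), 'joint_efforts': array([  0.001, -92.686,   1.979, -37.025,   0.018,   0.002,  -0.   ]), 'position': array([0.169, 0.602, 0.2  ]), 'tool_rot': array([-3.142,  0.   ,  2.868]), 'force': array([ 0.133, -0.003,  0.18 ]), 'moment': array([ 0.002, -0.039, -0.001]), 'finger_force': 0.0, 'grip_width': 0.08521595920018801}
```

```bash
python3 - <<'E'
import cv2
s=cv2.imread("pics/s0.png")[130:380,180:480];t=cv2.imread("pics/t0.png")[130:330,180:480]
cv2.imwrite("pics/c0.png",cv2.resize(s,None,fx=2.4,fy=2.4,interpolation=2));cv2.imwrite("pics/c1.png",cv2.resize(t,None,fx=2.6,fy=2.6,interpolation=2))
E
```

```text
(no output)
```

View pics/c0.png

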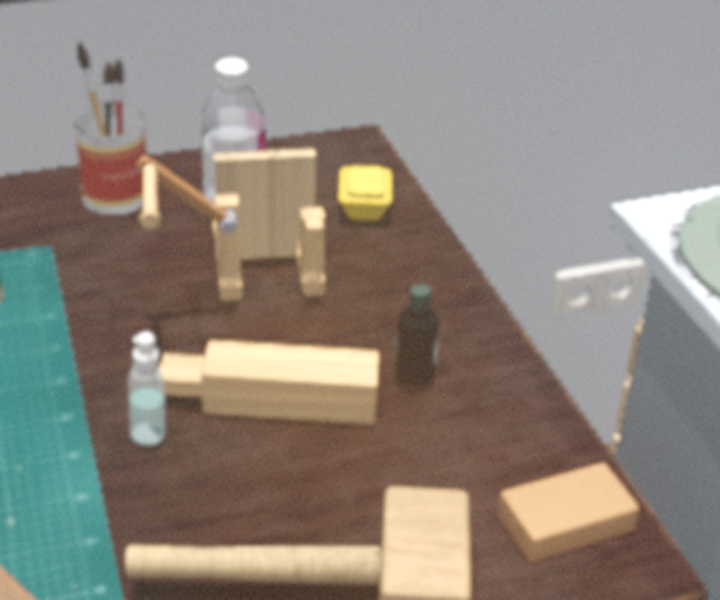

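View pics/c1.png

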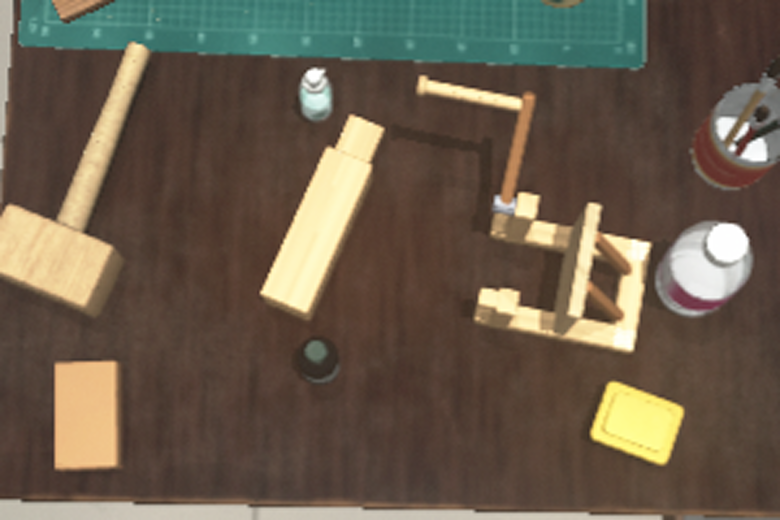

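The stand's slot opens towards world +y, with the keeper leaning open on the +x side. The leg lies in front of it with its tenon near the spray bottle (scene crop ~(165,375)), and the black bottle is near the foot. I'll fit the poses of the stand and leg to the masks, then start moving.

```bash
cat >> h.py <<'E'
from scipy.optimize import minimize
def box(x0,x1,y0,y1,z0,z1): return np.array([[x,y,z] for x in(x0,x1) for y in(y0,y1) for z in(z0,z1)])/1000.
LEG=[box(-23,23,-95,55,0,46),box(-17,17,55,95,14,32)]
STAND=[box(-72,75,30,52,0,20),box(-72,75,-52,-30,0,20),box(0,14,-50,50,0,120),box(-58,-40,30,52,0,104),box(-58,-40,-52,-30,0,84)]
def w(q,P):
    c,s=np.cos(q[2]),np.sin(q[2]); P=np.atleast_2d(P); return np.c_[q[0]+c*P[:,0]-s*P[:,1],q[1]+s*P[:,0]+c*P[:,1],P[:,2]]
def sil(p,boxes,q):
    m=np.zeros((1920,2560),np.uint8)
    for b in boxes:
        h=cv2.convexHull(np.array([proj(p,X) for X in w(q,b)],np.float32)*4)
        cv2.fillConvexPoly(m,h.round().astype(np.int32),1)
    return cv2.resize(m.astype(np.float32),(640,480),interpolation=cv2.INTER_AREA)
def fit(views,boxes,q0):
    sc=np.array([.01,.01,.06])
    def cost(u):
        q=q0+u*sc; t=0
        for p,m in views:
            s=sil(p,boxes,q); t+=1-np.minimum(s,m).sum()/np.maximum(s,m).sum()
        return t/len(views)
    best=None
    r=minimize(cost,np.zeros(3),method="Nelder-Mead",options=dict(initial_simplex=np.vstack([np.zeros(3),np.eye(3)]),xatol=.02,fatol=1e-4,maxfev=150))
    return q0+r.x*sc,r.fun
def masks(p,n):
    r=bot.regions_of(p,n); return (r[0]["region"].astype(np.float32),r[0]["position"],r[0]["conf"]) if r else None
E
python3 - <<'E'
from h import *
np.set_printoptions(precision=4,suppress=True)
S=bot.grab_frame("scene");T=bot.grab_frame("top")
for n,l,b,q0 in(("stand","stand",STAND,[.552,-.155,-1.7]),("leg","leg_centre",LEG,[.606,.056,-.36-np.pi/2])):
    V={}
    for k,p in(("S",S),("T",T)):
        m=masks(p,l)
        if m: V[k]=(p,m[0]);print(n,k,m[1],m[2],m[0].sum())
    for c in("ST","S","T"):
        v=[V[k] for k in c if k in V]
        if v:
            q,f=fit(v,b,np.array(q0));print(c,q,f)
            if c=="ST" or len(V)==1: 
                for k,(p,m) in V.items():
                    im=cv2.cvtColor(p["pixels"],cv2.COLOR_RGB2BGR)
E
```

```text
stand S [286.0, 217.7] 0.59 2532.0
stand T [399.1, 226.6] 0.93 2404.0
ST [ 0.5482 -0.1575 -1.7598] 0.2748233675956726
S [ 0.548  -0.1579 -1.7518] 0.18591159582138062
T [ 0.5483 -0.1573 -1.7612] 0.36195552349090576
leg S [295.6, 292.1] 0.6 2481.0
leg T [303.5, 212.4] 0.95 1627.0
ST [ 0.6035  0.06   -1.957 ] 0.04974859952926636
S [ 0.6043  0.0606 -1.9555] 0.046729862689971924
T [ 0.6025  0.0599 -1.9485] 0.04786914587020874
```

carry_out --rows '[[[-0.565,-0.405,0,85],[-0.565,-0.405,0,85],[-0.565,-0.405,0,85],[-0.565,-0.405,0,85],[-0.565,-0.405,0,85],[-0.565,-0.405,0,85],[-0.565,-0.405,0,85],[-0.565,-0.405,0,85],[-0.565,-0.405,0,85],[-0.565,-0.405,0,85],[-0.565,-0.405,0,85],[-0.565,-0.405,0,85]]]'

```text
clock: 2.6
position: [0.4825, 0.2097, 0.2003]
tool_rot: [3.141, -0.001, 1.378]
force: [-0.6, 2.0, -0.0]
grip_width: 0.0856
finger_force: 0.0
```

```bash
cat >> h.py <<'E'
def rel(x,y,z,yawdeg,cur=None):
    o=bot.observe(); p=o["position"]; yw=o["tool_rot"][2]; d=np.array([x,y,z])-p
    tx=np.array([np.cos(yw),np.sin(yw)]);ty=np.array([np.sin(yw),-np.cos(yw)])
    t=-(yawdeg-np.degrees(yw)); t=(t+180)%360-180
    return np.round([d[:2]@tx,d[:2]@ty,-d[2],t],4)
E
python3 -c "
from h import *
o=bot.observe();print(o['position'],o['tool_rot'],o['qpos'],o['force'],rel(.6035,.06,.2,-22.1))"
```

```text
[0.48245044 0.20970063 0.20034136] [ 3.14117106e+00 -5.97279414e-04  1.37808491e+00] [-0.84200549  0.39060619  0.42225875  1.87664033 -0.19852889  0.91456837
 -0.51894344] [-0.580745    1.97192965 -0.03152523] [-1.237000e-01  1.475000e-01  3.000000e-04  1.010584e+02]
```

carry_out --rows '[[[-0.124,0.1475,0,85],[-0.124,0.1475,0,85],[-0.124,0.1475,0,85],[-0.124,0.1475,0,85],[-0.124,0.1475,0,85],[-0.124,0.1475,0,101],[-0.124,0.1475,0,101],[-0.124,0.1475,0,101],[-0.124,0.1475,0,101],[-0.124,0.1475,0,101],[-0.124,0.1475,0,101],[-0.124,0.1475,0,101]]]'

```text
clock: 3.6
position: [0.6035, 0.0623, 0.2]
tool_rot: [-3.141, -0.0, -0.122]
force: [0.1, 0.2, 0.4]
grip_width: 0.0853
finger_force: 0.0
```

carry_out --rows '[[[0,0,0,15],[0,0,0,15],[0,0,0,15],[0,0,0,15]]]'

```text
clock: 3.93
position: [0.6033, 0.0623, 0.1998]
tool_rot: [3.141, 0.0, -0.375]
force: [1.1, -1.2, -0.0]
grip_width: 0.0854
finger_force: 0.0
```

```bash
python3 -c "
from h import *
np.set_printoptions(precision=4,suppress=True)
o=bot.observe();print(o['position'],o['tool_rot'],o['qpos'],rel(.6035,.06,.008,-22.1))"
```

```text
[0.6033 0.0623 0.1998] [ 3.141   0.0001 -0.3745] [-0.7563  0.6569  0.8843  1.6811 -0.5647  1.0795 -1.6428] [0.001  0.0021 0.1918 0.6417]
```

carry_out --rows '[[[0.001,0.002,0.04,0.6],[0.001,0.002,0.08,0.6],[0.001,0.002,0.12,0.6],[0.001,0.002,0.15,0.6],[0.001,0.002,0.175,0.6],[0.001,0.002,0.188,0.6],[0.001,0.002,0.192,0.6],[0.001,0.002,0.192,0.6],[0.001,0.002,0.192,0.6]]]'

```text
clock: 4.68
position: [0.6044, 0.0598, 0.0093]
tool_rot: [-3.141, -0.001, -0.387]
force: [-0.3, 0.2, 1.7]
grip_width: 0.0856
finger_force: 0.0
```

carry_out --rows '[[[0,0,0,0],[0,0,0,0],[0,0,0,0],[0,0,0,0],[0,0,0,0],[0,0,0,0]]]' --grip 0.04 --grip_force 30

```text
clock: 5.18
position: [0.604, 0.06, 0.0088]
tool_rot: [-3.141, -0.001, -0.388]
force: [-3.0, -0.3, 9.7]
grip_width: 0.0447
finger_force: 29.2
```

```bash
python3 -c "
from h import *
np.set_printoptions(precision=4,suppress=True)
o=bot.observe();print(o['position'],o['tool_rot'],o['force'],o['grip_width'],o['finger_force'],rel(.593,.013,.008,-22.1))
Q=[.548,-.1575,-1.76]
for x in(-215,-190,-130,-95): print(x,w(Q,[x/1000,0,0]))
"
```

```text
[0.604  0.06   0.0088] [-3.1409 -0.0006 -0.3879] [-2.9621 -0.2637  9.6544] 0.044730210363684776 29.199811220169067 [ 0.0076  0.0477  0.0008 -0.1232]
-215 [[0.5884 0.0537 0.    ]]
-190 [[0.5837 0.0291 0.    ]]
-130 [[ 0.5724 -0.0298  0.    ]]
-95 [[ 0.5659 -0.0642  0.    ]]
```

carry_out --rows '[[[0.002,0.013,0,0],[0.004,0.026,0,0],[0.0055,0.04,0,-4],[0.0055,0.04,0,-10],[0.0055,0.04,0,-16],[0.0055,0.04,0,-22],[0.0055,0.04,0,-28],[0.0055,0.04,0,-34],[0.0055,0.04,0,-40],[0.0055,0.04,0,-46],[0.0055,0.04,0,-52],[0.0055,0.04,0,-58]]]'

```text
clock: 6.18
position: [0.5944, 0.0212, 0.0089]
tool_rot: [3.141, -0.002, 0.629]
force: [0.8, 1.7, 6.4]
grip_width: 0.0444
finger_force: 30.3
```

carry_out --rows '[[[0,0,0,-6],[0,0,0,-12],[0,0,0,-18],[0,0,0,-24],[0,0,0,-30],[0,0,0,-36],[0,0,0,-40],[0,0,0,-43],[0,0,0,-43.4],[0,0,0,-43.4]]]'

```text
clock: 7.02
position: [0.5942, 0.0211, 0.0089]
tool_rot: [3.14, -0.001, 1.382]
force: [-0.8, 2.0, 8.1]
grip_width: 0.0444
finger_force: 30.5
```

```bash
python3 - <<'E'
from h import *
np.set_printoptions(precision=4,suppress=True)
o=bot.observe();print(o['position'],o['tool_rot'],o['force'],o['grip_width'],o['qpos'])
Q=[.548,-.1575,-1.76]
S=bot.grab_frame("scene");T=bot.grab_frame("top");save(S,"s1.png")
im=np.vstack([cv2.resize(p["pixels"][b:b+140,230:480],None,fx=2.1,fy=2.1,interpolation=2) for p,b in((S,170),(T,130))])
cv2.imwrite("pics/c2.png",im[:,:,::-1])
P=w(Q,[-.13,0,0])[0];print(rel(P[0],P[1],o['position'][2],79.2))
E
```

```text
[0.5942 0.0211 0.0089] [ 3.1404 -0.0008  1.3824] [-0.8142  1.9628  8.1434] 0.044388365405517695 [-0.2799  0.7462  0.2117  1.8189 -0.2555  0.6016 -0.0999]
[-0.054  -0.0117 -0.     -0.0279]
```

View pics/c2.png

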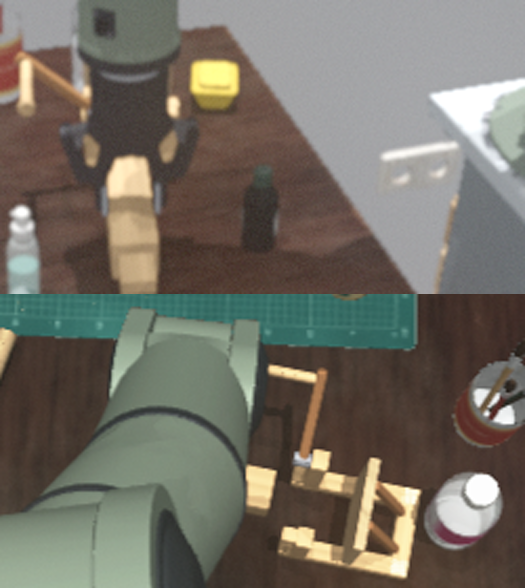

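carry_out --rows '[[[0,-0.006,0,0],[0,-0.0117,0,0],[-0.008,-0.0117,0,0],[-0.017,-0.0117,0,0],[-0.026,-0.0117,0,0],[-0.035,-0.0117,0,0],[-0.044,-0.0117,0,0],[-0.05,-0.0117,0,0],[-0.054,-0.0117,0,0],[-0.054,-0.0117,0,0]]]'

```text
clock: 7.95
position: [0.5727, -0.0303, 0.0089]
tool_rot: [3.14, -0.001, 1.381]
force: [-0.3, -1.5, 8.9]
grip_width: 0.0447
finger_force: 30.6
```

carry_out --rows '[[[0,0,0,0],[0,0,0,0],[0,0,0,0],[0,0,0,0],[0,0,-0.02,0],[0,0,-0.06,0],[0,0,-0.1,0],[0.04,0,-0.13,0],[0.08,0,-0.13,0],[0.12,0,-0.13,0],[0.16,0,-0.13,0],[0.16,0,-0.13,0]]]' --grip 0.07

```text
clock: 8.95
position: [0.6021, 0.1367, 0.1378]
tool_rot: [-3.141, -0.004, 1.39]
force: [-0.4, 1.7, 0.1]
grip_width: 0.07
finger_force: 0.0
```

```bash
python3 - <<'E'
from h import *
np.set_printoptions(precision=4,suppress=True)
o=bot.observe();print(o['position'],o['tool_rot'],o['force'],o['grip_width'])
S=bot.grab_frame("scene");T=bot.grab_frame("top")
im=np.vstack([cv2.resize(p["pixels"][b:b+140,230:480],None,fx=2.1,fy=2.1,interpolation=2) for p,b in((S,170),(T,130))])
cv2.imwrite("pics/c3.png",im[:,:,::-1])
for k,p in(("S",S),("T",T)):
    m=masks(p,"leg_centre"); print(k,m and (m[1],m[2],m[0].sum()))
    for n in("leg_foot","leg_centre","leg_tip"): print(n,[(r["position"],r["conf"]) for r in bot.spot_point(p,n)[:1]], proj(p,w([.5724,-.0298,np.radians(-10.8)],[0,{"leg_foot":-.095,"leg_tip":.095}.get(n,0),.023])[0]))
    if m: print(fit([(p,m[0])],LEG,np.array([.5724,-.0298,np.radians(-10.8)])))
E
```

```text
[0.6021 0.1367 0.1378] [-3.1411 -0.0038  1.3905] [-0.3738  1.7475  0.1036] 0.07004552743805044
S ([297.1, 264.8], 0.61, np.float32(1318.0))
leg_foot [] [291.8511 237.6278]
leg_centre [([293.9, 267.1], 0.87)] [294.9542 261.397 ]
leg_tip [([300.5, 286.4], 0.9)] [298.5149 288.5626]
(array([ 0.5721, -0.024 , -0.1862]), np.float64(0.07159310579299927))
T ([344.8, 224.4], 0.77, np.float32(1613.0))
leg_foot [([380.8, 235.1], 0.65)] [381.3125 234.2884]
leg_centre [([343.4, 226.3], 0.7)] [342.2209 226.0344]
leg_tip [([301.3, 216.9], 0.69)] [303.3153 217.8164]
(array([ 0.5716, -0.0284, -0.1741]), np.float64(0.07931220531463623))
```

View pics/c3.png

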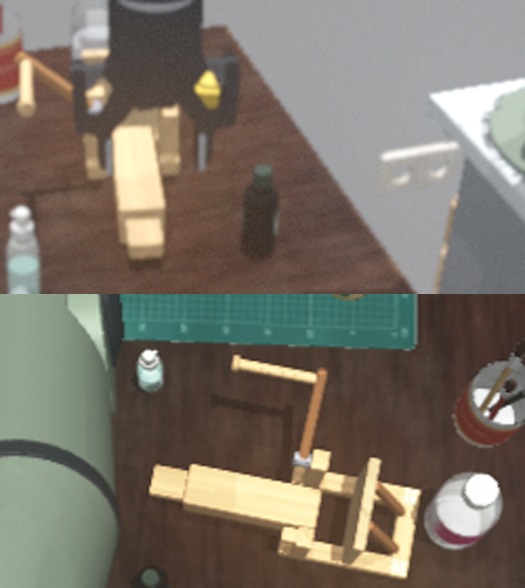

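```bash
python3 -c "
from h import *
print(rel(.588,.0548,.006,79.4))"
```

```text
[-0.0729 -0.0003  0.1321 -0.2954]
```

carry_out --rows '[[[-0.04,0,0.02,-0.3],[-0.073,0,0.05,-0.3],[-0.073,0,0.085,-0.3],[-0.073,0,0.11,-0.3],[-0.073,0,0.126,-0.3],[-0.073,0,0.132,-0.3],[-0.073,0,0.132,-0.3],[-0.073,0,0.132,-0.3]]]'

```text
clock: 10.12
position: [0.5887, 0.0553, 0.0067]
tool_rot: [3.141, -0.0, 1.387]
force: [0.8, 0.4, 0.6]
grip_width: 0.0699
finger_force: 0.0
```

carry_out --rows '[[[0,0,0,0],[0,0,0,0],[0,0,0,0],[0,0,0,0],[0,0,0,0],[0,0,0,0],[0,0,0,0]]]' --grip 0.028 --grip_force 25

```text
clock: 10.7
position: [0.5883, 0.0555, 0.0061]
tool_rot: [3.142, -0.0, 1.387]
force: [0.2, 0.4, 0.3]
grip_width: 0.028
finger_force: 0.0
```

carry_out --rows '[[[-0.006,0,0,0],[-0.012,0,0,0],[-0.018,0,0,0],[-0.024,0,0,0],[-0.027,0,0,0],[-0.03,0,0,0],[-0.03,0,0,0],[-0.03,0,0,0]]]'

```text
clock: 11.37
position: [0.5828, 0.0258, 0.006]
tool_rot: [-3.142, 0.0, 1.387]
force: [0.3, 0.4, -0.3]
grip_width: 0.0283
finger_force: 0.0
```

```bash
python3 - <<'E'
from h import *
S=bot.grab_frame("scene");T=bot.grab_frame("top")
im=np.vstack([cv2.resize(S["pixels"][200:340,200:400],None,fx=3,fy=3,interpolation=2),cv2.resize(T["pixels"][180:240,260:460],None,fx=3,fy=3,interpolation=2)])
cv2.imwrite("pics/c4.png",im[:,:,::-1])
for k,p in(("S",S),("T",T)):
    m=masks(p,"leg_centre"); print(k,m and (m[1],m[2],m[0].sum()))
    for n in("leg_centre","leg_tip","leg_foot"): print(n,[(r["position"],r["conf"]) for r in bot.spot_point(p,n)[:1]])
print(proj(S,[.5828,.0258,.03]),proj(T,[.5828,.0258,.03]),bot.observe()["force"])
E
```

```text
S ([296.2, 276.6], 0.95, np.float32(575.0))
leg_centre [([298.0, 259.9], 0.89)]
leg_tip [([297.4, 282.5], 0.65)]
leg_foot [([291.6, 232.0], 0.62)]
T ([365.9, 228.4], 0.59, np.float32(821.0))
leg_centre [([345.7, 225.2], 0.89)]
leg_tip []
leg_foot [([385.6, 233.8], 0.96)]
[297.09082437 274.57570807] [318.98722116 220.56465994] [-0.54051488  0.20606984  0.23580414]
```

View pics/c4.png

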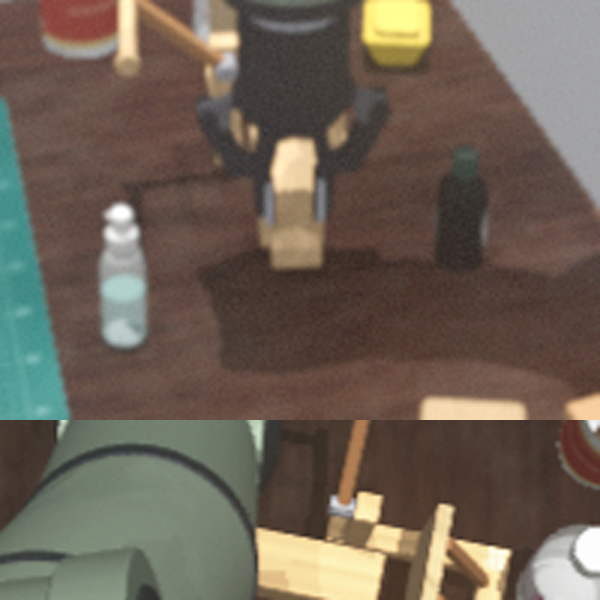

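The fingers straddle the tenon (scene crop ~(295,200)), but the pads report no force. I'll close further to see.

carry_out --rows '[[[0,0,0,0],[0,0,0,0],[0,0,0,0]]]' --grip 0.015 --grip_force 25

```text
clock: 12.12
position: [0.5828, 0.0259, 0.006]
tool_rot: [-3.142, 0.0, 1.387]
force: [-0.3, -0.5, -0.3]
grip_width: 0.0151
finger_force: 0.0
```

```bash
python3 - <<'E'
from h import *
S=bot.grab_frame("scene");T=bot.grab_frame("top")
im=cv2.resize(S["pixels"][220:310,240:360],None,fx=6,fy=6,interpolation=2)
f=lambda X:tuple(int(v) for v in (proj(S,X)-[240,220])*6)
o=bot.observe();print(o["position"],o["grip_width"])
cv2.circle(im,f(o["position"]),4,(255,0,0),-1)
for dx in(-.023,.023):
  for s in(.0,.15): cv2.circle(im,f(w([.570,-.038,-.188],[dx,-.095+s,.046])[0]),3,(0,0,255),-1)
cv2.imwrite("pics/c5.png",im[:,:,::-1])
E
```

```text
[0.58280578 0.0259019  0.00599976] 0.014970053211451737
```

View pics/c5.png

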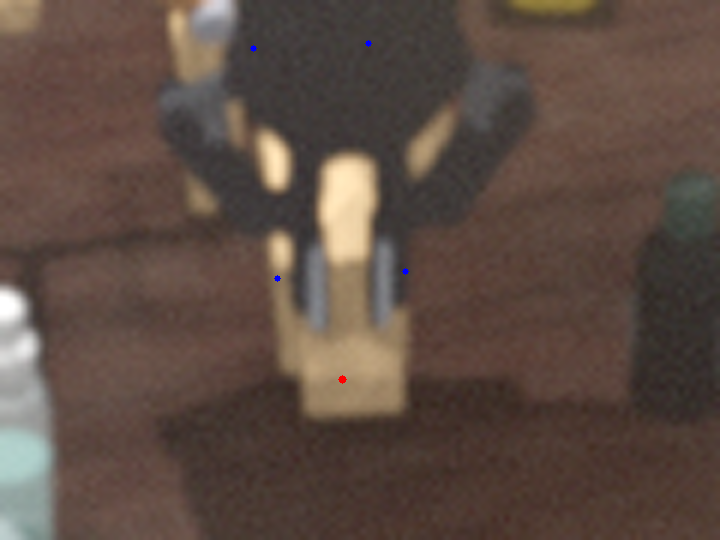

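```bash
python3 - <<'E'
from h import *
S=bot.grab_frame("scene")
p=np.array([.5942,.0211,0]);ty=np.array([np.sin(1.382),-np.cos(1.382),0])
for z in(.009,.02,.035): print(z,[proj(S,p+ty*k+[0,0,z]).round(1) for k in(-.027,.027)])
c=bot.observe()["position"]
for z in(.006,.015,.025,.035): print(z,[proj(S,c+ty*k+[0,0,z-c[2]]).round(1) for k in(-.0125,.0125)])
s1=cv2.imread("pics/s1.png")
a=cv2.resize(s1[220:310,250:340],None,fx=4.4,fy=4.4,interpolation=2)
b=cv2.resize(cv2.cvtColor(S["pixels"],cv2.COLOR_RGB2BGR)[220:310,250:340],None,fx=4.4,fy=4.4,interpolation=2)
cv2.imwrite("pics/c6.png",np.hstack([a,b]))
for n in("leg_tip","leg_centre"):print(bot.spot_point(S,n)[:2])
E
```

```text
0.009 [array([303.9, 281. ]), array([279.1, 282.4])]
0.02 [array([303.9, 277.1]), array([279. , 278.5])]
0.035 [array([303.9, 271.7]), array([278.8, 273. ])]
0.006 [array([302.9, 282.9]), array([291.4, 283.6])]
0.015 [array([302.9, 279.7]), array([291.4, 280.3])]
0.025 [array([302.9, 276.1]), array([291.3, 276.7])]
0.035 [array([302.9, 272.5]), array([291.3, 273.1])]
[{'position': [296.7, 280.6], 'conf': 0.64}]
[{'position': [296.4, 263.7], 'conf': 0.82}]
```

View pics/c6.png

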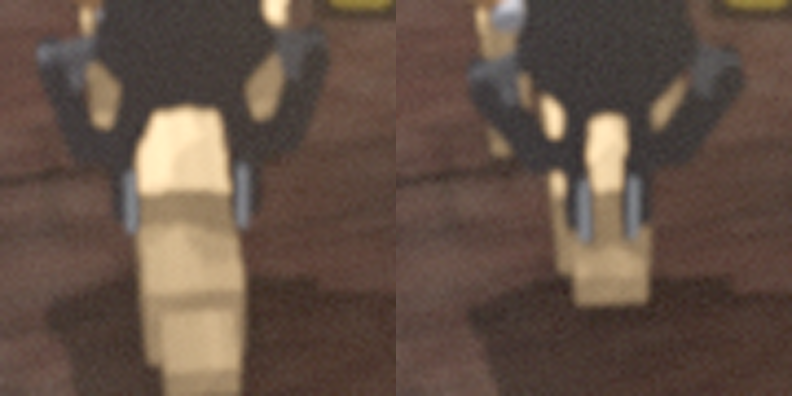

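The left crop shows the earlier grip and the right shows now. In both, the fingertips (crop rows ~230–240) sit about 25 mm higher than the reported TCP, so the pads closed above the tenon and nudged the leg about 10 mm. I'll back off, go deeper and watch the force.

carry_out --rows '[[[0,0,-0.02,0],[0.009,0,-0.03,0],[0.018,0,-0.03,0],[0.018,0,-0.03,0],[0.018,0,-0.02,0],[0.018,0,-0.01,0],[0.018,0,0,0],[0.018,0,0.006,0],[0.018,0,0.012,0],[0.018,0,0.016,0],[0.018,0,0.016,0]]]' --grip 0.06

```text
clock: 13.28
position: [0.5856, 0.0433, -0.0111]
tool_rot: [-3.14, 0.001, 1.387]
force: [-0.3, 1.4, 0.7]
grip_width: 0.0599
finger_force: 0.0
```

carry_out --rows '[[[0,0,0,0],[0,0,0,0],[0,0,0,0],[0,0,0,0],[0,0,0,0],[0,0,0,0]]]' --grip 0.028 --grip_force 25

```text
clock: 13.78
position: [0.5864, 0.0436, -0.0096]
tool_rot: [3.141, -0.0, 1.387]
force: [-0.4, -1.2, 5.5]
grip_width: 0.0328
finger_force: 28.1
```

carry_out --rows '[[[-0.005,0,0,0],[-0.01,0,0,0],[-0.014,0,0,0],[-0.018,0,0,0],[-0.02,0,0,0],[-0.022,0,0,0],[-0.022,0,0,0]]]'

```text
clock: 14.37
position: [0.5827, 0.0227, -0.0095]
tool_rot: [3.14, -0.001, 1.387]
force: [1.1, 2.7, 6.9]
grip_width: 0.0331
finger_force: 28.1
```

```bash
python3 - <<'E'
from h import *
np.set_printoptions(precision=4,suppress=True)
S=bot.grab_frame("scene");T=bot.grab_frame("top");Q=[.548,-.1575,-1.76]
o=bot.observe();print(o["position"],o["force"],o["moment"],o["grip_width"])
d=o["position"][:2]-Q[:2];c,s=np.cos(Q[2]),np.sin(Q[2]);print("tcp stand",c*d[0]+s*d[1],-s*d[0]+c*d[1])
print([(r["position"],r["conf"]) for r in bot.spot_point(T,"leg_foot")[:2]])
for g in(-10,-5,0,5): print(g,proj(T,w(Q,[g/1000,0,.023])[0]).round(1), proj(T,w(Q,[g/1000,0,.046])[0]).round(1))
cv2.imwrite("pics/c7.png",cv2.resize(T["pixels"][180:270,310:430],None,fx=6,fy=6,interpolation=2)[:,:,::-1])
E
```

```text
[ 0.5827  0.0227 -0.0095] [0.1161 2.4395 6.6741] [ 0.5966 -0.1511 -0.0737] 0.03330996270359657
tcp stand -0.18348537579444338 0.0001964660180215072
[([393.2, 239.4], 0.58)]
-10 [391.6 236.5] [392.9 234.6]
-5 [393.7 236.9] [395. 235.]
0 [395.8 237.4] [397.1 235.5]
5 [397.8 237.8] [399.2 235.9]
```

View pics/c7.png

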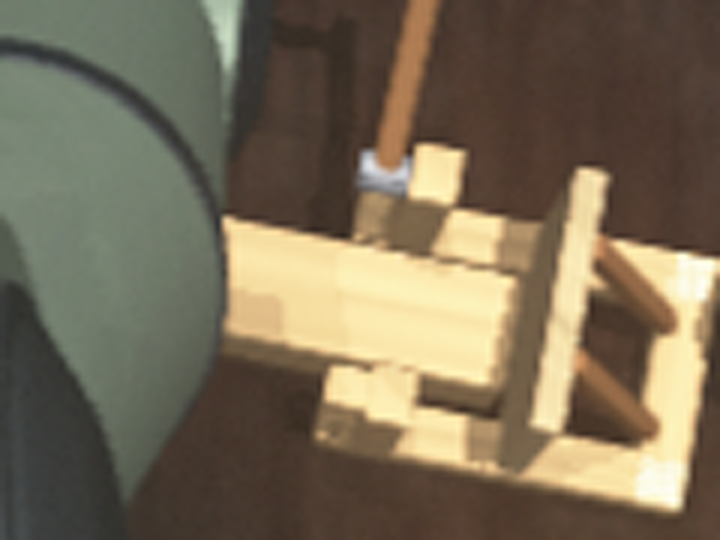

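carry_out --rows '[[[-0.002,0,0,0],[-0.004,0,0,0],[-0.005,0,0,0],[-0.006,0,0,0],[-0.006,0,0,0]]]'

```text
clock: 14.93
position: [0.5819, 0.0188, -0.0095]
tool_rot: [3.14, -0.003, 1.389]
force: [2.1, 11.8, 5.0]
grip_width: 0.033
finger_force: 28.1
```

carry_out --rows '[[[-0.001,0,0,0],[-0.002,0,0,0],[-0.002,0,0,0]]]'

```text
clock: 15.18
position: [0.5819, 0.0188, -0.0095]
tool_rot: [3.14, -0.005, 1.39]
force: [2.3, 22.1, 4.2]
grip_width: 0.0331
finger_force: 28.0
```

carry_out --rows '[[[0.006,0,0,0],[0.0065,0,-0.004,0],[0.007,0,-0.01,0],[0.0073,0,-0.0155,0],[0.0073,0,-0.0155,0],[0.0073,0,-0.0155,0]]]' --grip_force 20

```text
clock: 15.68
position: [0.5821, 0.0211, 0.006]
tool_rot: [3.141, -0.0, 1.387]
force: [0.1, 0.2, -2.6]
grip_width: 0.0331
finger_force: 27.2
```

```bash
python3 - <<'E'
from h import *
np.set_printoptions(precision=4,suppress=True)
S=bot.grab_frame("scene");T=bot.grab_frame("top")
o=bot.observe();print(o["position"],o["force"],o["moment"],o["grip_width"],o["finger_force"])
cv2.imwrite("pics/c8.png",np.hstack([cv2.resize(p["pixels"][b:b+90,a:a+100],None,fx=3.9,fy=3.9,interpolation=2) for p,a,b in((S,240,210),(T,330,180))])[:,:,::-1])
for n in("leg_foot","leg_tip"):print([[(r["position"],r["conf"]) for r in bot.spot_point(p,n)[:1]] for p in(S,T)])
E
```

```text
[0.5818 0.0211 0.0055] [-0.0581  0.2234 -2.5438] [ 0.2564 -0.0374 -0.0364] 0.03349645948671631 27.23580300807953
[[], [([396.6, 237.0], 0.64)]]
[[([299.6, 271.4], 0.65)], []]
```

View pics/c8.png

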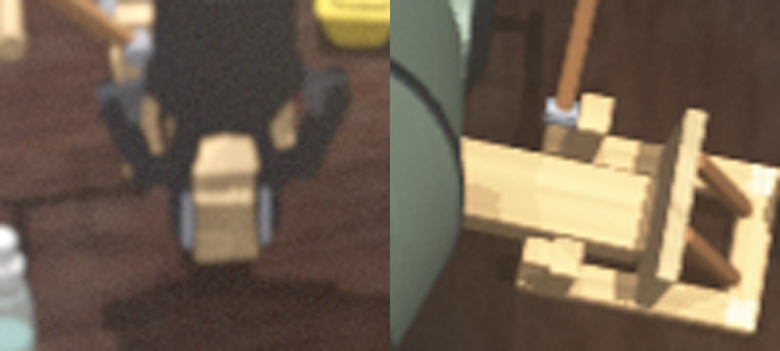

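carry_out --rows '[[[0,0,0,0],[0,0,0,0]]]' --grip 0.0334 --grip_force 20

```text
clock: 16.15
position: [0.5819, 0.0213, 0.0054]
tool_rot: [-3.141, 0.0, 1.387]
force: [-1.0, -0.6, -1.7]
grip_width: 0.0337
finger_force: 17.3
```

carry_out --rows '[[[0,0,0,0],[0,0,-0.005,0],[0,0,-0.01,0],[0,0,-0.015,0],[0,0,-0.015,0]]]' --grip 0.0337

```text
clock: 16.57
position: [0.5826, 0.0213, 0.0218]
tool_rot: [3.14, -0.0, 1.387]
force: [-0.2, 0.4, -1.4]
grip_width: 0.0336
finger_force: 8.6
```

carry_out --rows '[[[-0.0006,0,-0.008,0],[-0.0015,0,-0.015,0],[-0.003,0,-0.0225,0],[-0.0043,0,-0.0295,0],[-0.0063,0,-0.0365,0],[-0.0084,0,-0.043,0],[-0.011,0,-0.0497,0],[-0.0138,0,-0.056,0],[-0.0172,0,-0.0622,0],[-0.0206,0,-0.068,0],[-0.0245,0,-0.074,0],[-0.0285,0,-0.0795,0]]]'

```text
clock: 17.57
position: [0.5766, -0.0071, 0.1006]
tool_rot: [-3.142, 0.0, 1.387]
force: [0.4, 0.1, -1.8]
grip_width: 0.0334
finger_force: 8.0
```

```bash
python3 - <<'E'
from h import *
np.set_printoptions(precision=4,suppress=True)
S=bot.grab_frame("scene");T=bot.grab_frame("top")
o=bot.observe();print(o["position"],o["force"],o["moment"],o["grip_width"],o["finger_force"])
cv2.imwrite("pics/c9.png",np.hstack([cv2.resize(p["pixels"][b:b+100,a:a+100],None,fx=3.9,fy=3.9,interpolation=2) for p,a,b in((S,240,190),(T,330,180))])[:,:,::-1])
for n in("leg_foot","leg_tip"):print([[(r["position"],r["conf"]) for r in bot.spot_point(p,n)[:1]] for p in(S,T)])
E
```

```text
[ 0.577  -0.0075  0.101 ] [-0.0363  1.3303 -0.7929] [ 0.2348  0.1166 -0.0827] 0.03355811067667431 8.114351034164429
[[([290.5, 233.3], 0.81)], [([387.4, 236.4], 0.95)]]
[[([294.3, 225.3], 0.58)], []]
```

View pics/c9.png

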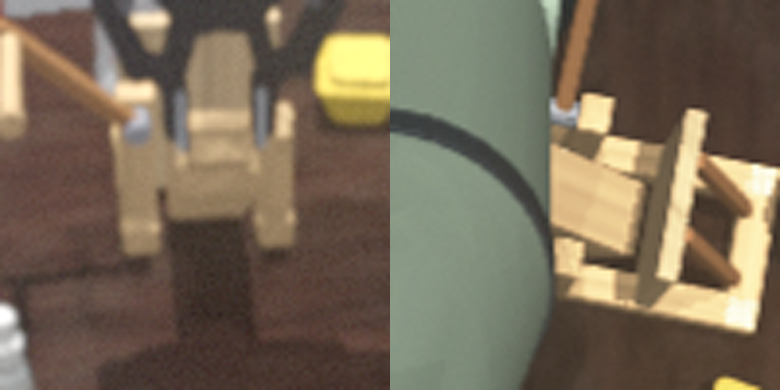

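carry_out --rows '[[[-0.0045,0,-0.0053,0],[-0.0091,0,-0.0102,0],[-0.014,0,-0.0148,0],[-0.0193,0,-0.0193,0],[-0.0248,0,-0.0234,0],[-0.0305,0,-0.0272,0],[-0.0365,0,-0.0308,0],[-0.0426,0,-0.034,0],[-0.049,0,-0.0368,0],[-0.0556,0,-0.0394,0],[-0.0624,0,-0.0416,0],[-0.0693,0,-0.043,0]]]'

```text
clock: 18.87
position: [0.564, -0.0755, 0.1433]
tool_rot: [3.141, -0.0, 1.387]
force: [0.1, 0.9, 1.5]
grip_width: 0.0337
finger_force: 7.7
```

```bash
python3 - <<'E'
from h import *
np.set_printoptions(precision=4,suppress=True)
S=bot.grab_frame("scene");T=bot.grab_frame("top");Q=[.548,-.1575,-1.76]
o=bot.observe();print(o["position"],o["force"],o["grip_width"],o["finger_force"])
for n in("leg_foot","leg_centre","leg_tip"):print(n,[[(r["position"],r["conf"]) for r in bot.spot_point(p,n)[:1]] for p in(S,T)])
t=np.radians(70)
for s in(0,.095,.19):
    X=[-.046*np.sin(t)-s*np.cos(t)+.023*np.sin(t)-.002,0,s*np.sin(t)+.023*np.cos(t)]
    print(s,proj(S,w(Q,X)[0]),proj(T,w(Q,X)[0]))
E
```

```text
[ 0.5641 -0.0762  0.1434] [-1.1378  0.5225  2.0856] 0.03363112717034603 7.684055864810944
leg_foot [[([291.1, 236.3], 0.94)], [([303.6, 269.7], 0.65)]]
leg_centre [[([293.0, 219.4], 0.89)], [([426.4, 293.7], 0.31)]]
leg_tip [[([291.4, 188.3], 0.75)], []]
0 [291.5811 240.1239] [385.2785 236.5166]
0.095 [292.1991 216.0377] [375.6464 225.8178]
0.19 [292.918  188.5897] [364.4599 213.3905]
```

carry_out --rows '[[[-0.0071,0,-0.0016,0],[-0.0143,0,-0.0028,0],[-0.0216,0,-0.0037,0],[-0.0292,0,-0.0041,0],[-0.0368,0,-0.0041,0],[-0.0445,0,-0.004,0],[-0.0522,0,-0.0035,0],[-0.058,0,-0.0025,0],[-0.06,0,-0.0025,0],[-0.06,0,-0.0025,0]]]'

```text
clock: 20.1
position: [0.5529, -0.1354, 0.1457]
tool_rot: [3.141, 0.001, 1.385]
force: [-0.7, -0.9, 8.4]
grip_width: 0.0337
finger_force: 8.4
```

```bash
cat > up.py <<'E'
from h import *
np.set_printoptions(precision=4,suppress=True)
S=bot.grab_frame("scene");T=bot.grab_frame("top");Q=[.548,-.1575,-1.76]
o=bot.observe();print(o["position"],o["force"],o["grip_width"],o["finger_force"])
for n in("leg_foot","leg_centre","leg_tip"):print(n,[[(r["position"],r["conf"]) for r in bot.spot_point(p,n)[:1]] for p in(S,T)])
def model(t,off): # upright leg pieces as world points
    t=np.radians(t)
    f=lambda s,h,y:w(Q,[-.046*np.sin(t)-s*np.cos(t)+h*np.sin(t)-off,y,s*np.sin(t)+h*np.cos(t)])[0]
    return [[f(s,h,y) for s in(a,b) for h in(.023-c,.023+c) for y in(-d,d)] for a,b,c,d in((0,.15,.023,.023),(.15,.19,.009,.017))]
for s in(0,.095,.19): print(s,[proj(p,w(Q,[-.023,0,s])[0]).round(1) for p in(S,T)])
for k,p in(("S",S),("T",T)):
    r=masks(p,"leg_centre")
    if not r: continue
    m=r[0];print(k,r[1:],m.sum())
    for t in(80,84,88,90):
        for off in(0,.005):
            z=np.zeros((480,640),np.uint8)
            for pts in model(t,off): cv2.fillConvexPoly(z,cv2.convexHull(np.array([proj(p,X) for X in pts],np.float32)).round().astype(int),1)
            print(t,off,round(float(np.minimum(z,m).sum()/np.maximum(z,m).sum()),3),round(float((m*z).sum()/m.sum()),3))
E
python3 up.py
```

```text
[ 0.5531 -0.1347  0.1458] [-0.0108 -1.112   7.8035] 0.033778068826630855 8.352509289979935
leg_foot [[([289.6, 242.6], 0.7)], []]
leg_centre [[([291.1, 210.5], 0.86)], []]
leg_tip [[([288.8, 172.1], 0.64)], []]
0 [array([291.6, 242.6]), array([385.2, 237.2])]
0.095 [array([291.2, 209.3]), array([390. , 229.1])]
0.19 [array([290.7, 173. ]), array([395.8, 219.6])]
S ([291.7, 216.5], 0.87) 1465.0
80 0 0.906 0.961
80 0.005 0.874 0.95
84 0 0.934 0.991
84 0.005 0.896 0.98
88 0 0.908 1.0
88 0.005 0.924 0.999
90 0 0.897 1.0
90 0.005 0.901 1.0
T ([366.1, 165.8], 0.64) 275.0
80 0 0.0 0.0
80 0.005 0.0 0.0
84 0 0.0 0.0
84 0.005 0.0 0.0
88 0 0.0 0.0
88 0.005 0.0 0.0
90 0 0.0 0.0
90 0.005 0.0 0.0
```

carry_out --rows '[[[0,0,0,0],[0,0,0,0],[0,0,0,0],[0,0,0,0],[0,0,-0.01,0],[0,0,-0.025,0],[0,0,-0.05,0],[0.02,0,-0.08,0],[0.06,0,-0.09,0],[0.1,0,-0.09,0],[0.13,0,-0.09,0],[0.13,0,-0.09,0]]]' --grip 0.06

```text
clock: 21.6
position: [0.5777, 0.0012, 0.2361]
tool_rot: [3.141, -0.003, 1.394]
force: [-0.2, 0.5, 0.6]
grip_width: 0.0603
finger_force: 0.0
```

```bash
cat >> up.py <<'E'
print("peg",[[(r["position"],r["conf"]) for r in bot.spot_point(p,"keeper_peg")[:2]] for p in(S,T)])
for f in(2.3,2.4,2.5): print(f,[proj(p,w(Q,[-.128,.041-.095*np.cos(f),.09+.095*np.sin(f)])[0]).round(1) for p in(S,T)])
E
python3 up.py
```

```text
[ 0.5769 -0.0048  0.236 ] [-0.6632 -0.7472 -0.7468] 0.06011141791657441 0.0
leg_foot [[([289.5, 241.3], 0.67)], [([383.9, 236.1], 0.74)]]
leg_centre [[], [([389.9, 228.0], 0.76)]]
leg_tip [[([291.4, 171.4], 0.79)], [([394.6, 218.7], 0.56)]]
0 [array([291.6, 242.6]), array([385.2, 237.2])]
0.095 [array([291.2, 209.3]), array([390. , 229.1])]
0.19 [array([290.7, 173. ]), array([395.8, 219.6])]
S ([292.2, 213.7], 0.57) 1502.0
80 0 0.897 0.944
80 0.005 0.867 0.934
84 0 0.927 0.975
84 0.005 0.887 0.963
88 0 0.931 1.0
88 0.005 0.93 0.989
90 0 0.919 1.0
90 0.005 0.917 0.996
T ([391.5, 224.8], 0.83) 635.0
80 0 0.489 0.803
80 0.005 0.397 0.696
84 0 0.6 0.871
84 0.005 0.469 0.745
88 0 0.747 0.998
88 0.005 0.666 0.921
90 0 0.711 0.991
90 0.005 0.708 1.0
peg [[([244.5, 213.2], 0.82)], []]
2.3 [array([244.5, 210.6]), array([355.2, 166.5])]
2.4 [array([241.5, 213.5]), array([355.7, 164.5])]
2.5 [array([238.8, 216.6]), array([356. , 163.1])]
```

carry_out --rows '[[[-0.04,0,0,0],[-0.08,0,0,0],[-0.115,0,0,0],[-0.13,0,0,0],[-0.13,0,0.01,0],[-0.13,0,0.035,0],[-0.13,0,0.06,0],[-0.13,0,0.078,0],[-0.13,0,0.088,0],[-0.13,0,0.088,0]]]'

```text
clock: 23.03
position: [0.5522, -0.1331, 0.1455]
tool_rot: [-3.138, 0.0, 1.388]
force: [-0.5, 0.4, 0.3]
grip_width: 0.0601
finger_force: 0.0
```

carry_out --rows '[[[0,0,0,0],[0,0,0,0],[0,0,0,0],[0,0,0,0],[0,0,0,0],[-0.001,0,0,0],[-0.002,0,0,0],[-0.003,0,0,0],[-0.003,0,0,0],[-0.003,0,0,0]]]' --grip 0.025 --grip_force 40

```text
clock: 23.87
position: [0.5535, -0.1366, 0.149]
tool_rot: [3.139, -0.001, 1.387]
force: [-1.7, 1.7, 11.2]
grip_width: 0.0327
finger_force: 40.9
```

carry_out --rows '[[[-0.001,0,0,0],[-0.002,0,0,0],[-0.002,0,0,0],[-0.002,0,0,0]]]'

```text
clock: 24.2
position: [0.5533, -0.138, 0.1491]
tool_rot: [3.139, -0.001, 1.388]
force: [-0.8, 4.9, 12.9]
grip_width: 0.0327
finger_force: 41.1
```

carry_out --rows '[[[-0.001,0,0,0],[-0.002,0,0,0],[-0.002,0,0,0],[-0.002,0,0,0]]]'

```text
clock: 24.53
position: [0.5532, -0.1382, 0.1491]
tool_rot: [3.139, -0.003, 1.389]
force: [-0.6, 14.5, 13.8]
grip_width: 0.0326
finger_force: 41.3
```

carry_out --rows '[[[0.002,0,0,0],[0.0035,0,0,0],[0.0035,0,0,0]]]'

```text
clock: 24.78
position: [0.5535, -0.1366, 0.149]
tool_rot: [3.139, -0.001, 1.388]
force: [-0.5, 1.2, 10.9]
grip_width: 0.0328
finger_force: 40.9
```

carry_out --rows '[[[0,0,0,0],[0,0,0,0],[0,0,0,0],[0,0,0,0],[0,0,-0.01,0],[0,0,-0.025,0],[0,0,-0.05,0],[0.02,0,-0.08,0],[0.06,0,-0.09,0],[0.1,0,-0.09,0],[0.13,0,-0.09,0],[0.13,0,-0.09,0]]]' --grip 0.06

```text
clock: 25.78
position: [0.5771, -0.0023, 0.2382]
tool_rot: [3.141, -0.003, 1.394]
force: [-0.5, 0.5, -0.1]
grip_width: 0.06
finger_force: 0.0
```

```bash
cat >> up.py <<'E'
for f in(2.4,): 
    X=w(Q,[-.128,.041-.095*np.cos(f),.09+.095*np.sin(f)])[0];print(X,rel(X[0],X[1],.2,79.2))
E
python3 up.py | grep -v "^8"
```

```text
[ 0.5763 -0.0083  0.2381] [-1.2007 -0.6089 -0.0544] 0.06053720024759671 0.0
leg_foot [[([291.1, 238.8], 0.74)], [([383.7, 237.5], 0.65)]]
leg_centre [[([291.3, 212.4], 0.55)], [([424.7, 294.8], 0.74)]]
leg_tip [[([292.9, 170.8], 0.87)], [([395.2, 220.7], 0.6)]]
0 [array([291.6, 242.6]), array([385.2, 237.2])]
0.095 [array([291.2, 209.3]), array([390. , 229.1])]
0.19 [array([290.7, 173. ]), array([395.8, 219.6])]
S ([290.5, 212.7], 0.67) 1486.0
90 0 0.909 1.0
90 0.005 0.895 0.989
T ([394.6, 225.6], 0.72) 624.0
90 0 0.708 0.998
90 0.005 0.67 0.978
peg [[([243.1, 215.3], 0.94)], [([423.7, 290.8], 0.67)]]
2.3 [array([244.5, 210.6]), array([355.2, 166.5])]
2.4 [array([241.5, 213.5]), array([355.7, 164.5])]
2.5 [array([238.8, 216.6]), array([356. , 163.1])]
[ 0.6811 -0.0527  0.1542] [-0.0229  0.1111  0.0375  0.2355]
```

carry_out --rows '[[[-0.005,0.03,0,0],[-0.01,0.06,0,0],[-0.016,0.09,0,0],[-0.023,0.111,0,0.2],[-0.023,0.111,0.02,0.2],[-0.023,0.111,0.045,0.2],[-0.023,0.111,0.045,0.2],[-0.023,0.111,0.045,0.2]]]'

```text
clock: 27.05
position: [0.6805, -0.0524, 0.1919]
tool_rot: [-3.139, 0.0, 1.383]
force: [0.3, 0.2, 1.5]
grip_width: 0.06
finger_force: 0.0
```

```bash
python3 - <<'E'
from h import *
np.set_printoptions(precision=4,suppress=True)
S=bot.grab_frame("scene")
o=bot.observe();print(o["position"],o["tool_rot"],o["qpos"],o["force"])
print([(r["position"],r["conf"]) for r in bot.spot_point(S,"keeper_peg")[:2]],rel(.6811,-.0527,.12,79.2))
E
```

```text
[ 0.6812 -0.0524  0.1933] [3.1415 0.0001 1.3834] [-0.1724  0.6398  0.2683  1.4471 -0.1804  1.0789 -0.0568] [0.5391 0.2136 0.8051]
[([243.4, 212.4], 0.97), ([353.3, 269.9], 0.71)] [-0.0004 -0.0005  0.074   0.0675]
```

carry_out --rows '[[[0,0,0.02,0],[0,0,0.04,0],[0,0,0.058,0],[0,0,0.068,0],[0,0,0.073,0],[0,0,0.073,0]]]'

```text
clock: 27.65
position: [0.6812, -0.0523, 0.1197]
tool_rot: [-3.142, 0.0, 1.384]
force: [-0.3, 0.0, 0.0]
grip_width: 0.0603
finger_force: 0.0
```

carry_out --rows '[[[0,0,0,0],[0,0,0,0],[0,0,0,0],[0,0,0,0],[0,0,0,0],[0,0,0,0],[0,0,0,0],[0,0,0,0]]]' --grip 0.009 --grip_force 20

```text
clock: 28.32
position: [0.6812, -0.0523, 0.1202]
tool_rot: [3.141, -0.0, 1.384]
force: [-3.3, 0.2, 5.6]
grip_width: 0.0099
finger_force: 19.6
```

```bash
python3 - <<'E'
from h import *
np.set_printoptions(precision=4,suppress=True)
S=bot.grab_frame("scene");Q=[.548,-.1575,-1.76]
o=bot.observe();print(o["position"],o["tool_rot"],o["force"],o["grip_width"],o["finger_force"])
d=o["position"][:2]-Q[:2];c,s=np.cos(Q[2]),np.sin(Q[2]);print("tcp stand",c*d[0]+s*d[1],-s*d[0]+c*d[1])
print([(r["position"],r["conf"]) for r in bot.spot_point(S,"keeper_peg")[:2]])
E
```

```text
[ 0.6812 -0.0523  0.1202] [ 3.1413 -0.0002  1.3836] [-3.9573  0.5121  6.8674] 0.009981772698229458 19.58565205335617
tcp stand -0.12840071541558376 0.11101242471368603
[([243.6, 213.0], 0.78), ([292.9, 238.5], 0.26)]
```

carry_out --rows '[[[0,0,0,0],[0,-0.0067,-0.0066,0],[0,-0.0141,-0.0126,0],[0,-0.022,-0.0178,0],[0,-0.0305,-0.0222,0],[0,-0.0393,-0.0257,0],[0,-0.0484,-0.0283,0],[0,-0.0578,-0.03,0],[0,-0.0672,-0.0308,0],[0,-0.0767,-0.0306,0],[0,-0.0861,-0.0294,0],[0,-0.0861,-0.0294,0]]]' --grip 0.0099

```text
clock: 29.42
position: [0.5954, -0.0363, 0.1496]
tool_rot: [3.142, -0.0, 1.383]
force: [-1.0, -3.5, 5.3]
grip_width: 0.0099
finger_force: 17.9
```

```bash
cat > kp.py <<'E'
from h import *
np.set_printoptions(precision=4,suppress=True)
S=bot.grab_frame("scene");T=bot.grab_frame("top");Q=[.548,-.1575,-1.76]
o=bot.observe();print(o["position"],o["tool_rot"],o["force"],o["grip_width"],o["finger_force"])
d=o["position"][:2]-Q[:2];c,s=np.cos(Q[2]),np.sin(Q[2]);print("tcp stand",c*d[0]+s*d[1],-s*d[0]+c*d[1])
print([[(r["position"],r["conf"]) for r in bot.spot_point(p,"keeper_peg")[:2]] for p in(S,T)])
for f in(1.5,1.4,1.3,.3,.1,0): print(f,[proj(p,w(Q,[-.128,.041-.095*np.cos(f),.09+.095*np.sin(f)])[0]).round(1) for p in(S,T)])
E
python3 kp.py
```

```text
[ 0.5967 -0.0366  0.1497] [ 3.1409 -0.      1.3834] [-2.6217 -1.5484  8.8647] 0.009969133505756832 18.173790872097015
tcp stand -0.12793587966193376 0.025079605988823417
[[([285.1, 199.4], 0.51)], []]
1.5 [array([277.8, 199.2]), array([349.2, 194.1])]
1.4 [array([282.4, 199.5]), array([348.2, 198.5])]
1.3 [array([286.8, 200.1]), array([347.3, 202.9])]
0.3 [array([317.6, 224.4]), array([339.9, 238.7])]
0.1 [array([319.2, 231.4]), array([339.3, 241.9])]
0 [array([319.3, 235. ]), array([339.2, 242.9])]
```

carry_out --rows '[[[0,-0.0093,0.0005,0],[0,-0.0183,0.003,0],[0,-0.027,0.007,0],[0,-0.0352,0.0117,0],[0,-0.043,0.0172,0],[0,-0.0501,0.0234,0],[0,-0.0566,0.0304,0],[0,-0.0623,0.038,0],[0,-0.0673,0.0461,0],[0,-0.0714,0.0546,0],[0,-0.0747,0.0635,0],[0,-0.0747,0.0635,0]]]'

```text
clock: 30.62
position: [0.5223, -0.0222, 0.0837]
tool_rot: [-3.14, 0.0, 1.384]
force: [-2.0, -0.1, -0.4]
grip_width: 0.0101
finger_force: 15.5
```

```bash
python3 kp.py
```

```text
[ 0.5227 -0.0222  0.0849] [-3.1401  0.0002  1.3835] [-3.5414 -0.2322  0.0944] 0.010004434087081389 15.49304410815239
tcp stand -0.1280934830413159 -0.050282850532915147
[[([320.4, 224.2], 0.6)], []]
1.5 [array([277.8, 199.2]), array([349.2, 194.1])]
1.4 [array([282.4, 199.5]), array([348.2, 198.5])]
1.3 [array([286.8, 200.1]), array([347.3, 202.9])]
0.3 [array([317.6, 224.4]), array([339.9, 238.7])]
0.1 [array([319.2, 231.4]), array([339.3, 241.9])]
0 [array([319.3, 235. ]), array([339.2, 242.9])]
```

carry_out --rows '[[[0,-0.0012,0.0046,0],[0,-0.0023,0.0092,0],[0,-0.0031,0.0139,0],[0,-0.0037,0.0175,0],[0,-0.004,0.02,0],[0,-0.0041,0.022,0],[0,-0.0042,0.0235,0],[0,-0.0042,0.0245,0],[0,-0.0042,0.0255,0],[0,-0.0042,0.026,0],[0,-0.0042,0.026,0]]]'

```text
clock: 31.73
position: [0.519, -0.0216, 0.0593]
tool_rot: [-3.142, -0.0, 1.384]
force: [-3.4, 0.3, 0.9]
grip_width: 0.0102
finger_force: 16.9
```

carry_out --rows '[[[0,0,0.0005,0],[0,0,0.001,0],[0,0,0.0015,0],[0,0,0.002,0],[0,0,0.002,0]]]'

```text
clock: 32.15
position: [0.519, -0.0216, 0.0573]
tool_rot: [-3.141, 0.0, 1.384]
force: [-4.9, 2.2, -0.2]
grip_width: 0.0099
finger_force: 17.0
```

```bash
python3 kp.py
```

```text
[ 0.519  -0.0216  0.0574] [-3.1415  0.      1.3835] [-3.9959  1.0287  1.0241] 0.0101207184913095 17.005237340927124
tcp stand -0.1280192161113495 -0.05405062291434634
[[([323.0, 236.1], 0.75)], []]
1.5 [array([277.8, 199.2]), array([349.2, 194.1])]
1.4 [array([282.4, 199.5]), array([348.2, 198.5])]
1.3 [array([286.8, 200.1]), array([347.3, 202.9])]
0.3 [array([317.6, 224.4]), array([339.9, 238.7])]
0.1 [array([319.2, 231.4]), array([339.3, 241.9])]
0 [array([319.3, 235. ]), array([339.2, 242.9])]
```

carry_out --rows '[[[0,0,0.0005,0],[0,0,0.001,0],[0,0,0.0015,0],[0,0,0.002,0],[0,0,0.002,0]]]'

```text
clock: 32.77
position: [0.519, -0.0216, 0.0559]
tool_rot: [3.142, -0.0, 1.383]
force: [-8.5, 2.7, 17.8]
grip_width: 0.0099
finger_force: 18.7
```

carry_out --rows '[[[0,0,0.0005,0],[0,0,0.001,0],[0,0,0.0015,0],[0,0,0.002,0],[0,0,0.002,0]]]'

```text
clock: 33.18
position: [0.5192, -0.0215, 0.0545]
tool_rot: [3.141, -0.001, 1.383]
force: [-12.9, 2.3, 32.6]
grip_width: 0.0101
finger_force: 20.6
```

carry_out --rows '[[[0,0,-0.001,0],[0,0,-0.002,0],[0,0,-0.003,0],[0,0,-0.003,0]]]'

```text
clock: 33.52
position: [0.5189, -0.0216, 0.0564]
tool_rot: [-3.141, 0.0, 1.383]
force: [-3.9, 1.7, -1.0]
grip_width: 0.0102
finger_force: 17.6
```

carry_out --rows '[[[0,0,0,0],[0,0,0,0],[0,0,0,0],[0,0,0,0],[0,0,-0.01,0],[0,0,-0.03,0],[0,0,-0.06,0],[0,0,-0.09,0],[0.04,0,-0.13,0],[0.08,0,-0.15,0],[0.12,0,-0.15,0],[0.12,0,-0.15,0]]]' --grip 0.05

```text
clock: 34.52
position: [0.5425, 0.1023, 0.209]
tool_rot: [3.139, -0.004, 1.388]
force: [-0.4, 0.9, -0.7]
grip_width: 0.0498
finger_force: 0.0
```

carry_out --rows '[[[0.04,-0.03,-0.02,0],[0.08,-0.06,-0.02,0],[0.11,-0.1,-0.02,0],[0.12,-0.14,-0.02,0],[0.12,-0.16,-0.02,0],[0.12,-0.16,-0.02,0],[0.12,-0.16,-0.02,0]]]'

```text
clock: 35.1
position: [0.4049, 0.2452, 0.2271]
tool_rot: [3.142, -0.001, 1.387]
force: [1.2, -0.2, 0.5]
grip_width: 0.0501
finger_force: 0.0
```

```bash
python3 kp.py; python3 up.py | grep -v "^8"; python3 - <<'E'
from h import *
S=bot.grab_frame("scene");T=bot.grab_frame("top")
for n in "stain_bottle_mid mist_bottle_mid thinner_bottle_mid wax_tin_mid sanding_block_mid".split():
    print(n,[[np.round(r["position"]) for r in bot.spot_point(p,n)[:1]] for p in(S,T)])
E
```

```text
[0.4071 0.2437 0.2269] [ 3.1408 -0.0004  1.3833] [ 0.6836 -0.0749  0.7069] 0.05014028271665013 0.0
tcp stand -0.36753588449366936 -0.21382048118292507
[[([322.6, 233.2], 0.57)], [([338.1, 245.5], 0.8)]]
1.5 [array([277.8, 199.2]), array([349.2, 194.1])]
1.4 [array([282.4, 199.5]), array([348.2, 198.5])]
1.3 [array([286.8, 200.1]), array([347.3, 202.9])]
0.3 [array([317.6, 224.4]), array([339.9, 238.7])]
0.1 [array([319.2, 231.4]), array([339.3, 241.9])]
0 [array([319.3, 235. ]), array([339.2, 242.9])]
[0.4073 0.2432 0.2264] [-0.4311  0.0678  0.786 ] 0.050197774010761 0.0
leg_foot [[([291.5, 240.7], 0.59)], [([385.3, 236.7], 0.94)]]
leg_centre [[([290.3, 212.9], 0.89)], [([391.8, 225.6], 0.58)]]
leg_tip [[([292.2, 172.2], 0.72)], [([393.6, 221.8], 0.77)]]
0 [array([291.6, 242.6]), array([385.2, 237.2])]
0.095 [array([291.2, 209.3]), array([390. , 229.1])]
0.19 [array([290.7, 173. ]), array([395.8, 219.6])]
S ([290.9, 210.6], 0.89) 1371.0
90 0 0.832 0.996
90 0.005 0.831 0.992
T ([392.5, 228.7], 0.94) 807.0
90 0 0.871 0.973
90 0.005 0.885 0.991
peg [[([321.0, 235.8], 0.82), ([241.6, 290.5], 0.33)], []]
2.3 [array([244.5, 210.6]), array([355.2, 166.5])]
2.4 [array([241.5, 213.5]), array([355.7, 164.5])]
2.5 [array([238.8, 216.6]), array([356. , 163.1])]
[ 0.6811 -0.0527  0.1542] [-0.2403  0.3251  0.0264  0.0671]
stain_bottle_mid [[array([351., 267.])], [array([302., 268.])]]
mist_bottle_mid [[array([244., 291.])], [array([300., 166.])]]
thinner_bottle_mid [[array([277., 184.])], [array([451., 230.])]]
wax_tin_mid [[array([332., 210.])], [array([424., 293.])]]
sanding_block_mid [[array([416., 343.])], [array([215., 289.])]]
```

The keeper is shut, the leg is upright at the board, and the bystanders are where they were, so I'm handing in.

```bash
python3 -c "
from workcell import bot
print(bot.job_done())"
```

```text
the job is handed in; nothing more can be done
None
```

The leg stands upright, tenon up, at the back board with the keeper lowered onto its stop in front of it. The bystanders are in place and the job is handed in at about 36 s. No verdict came back. At 5° of tip the wrist briefly read 2.5 N, about 85% of the leg's nominal weight, so I eased the grip. I also pressed the keeper onto its stop with about 33 N before letting go.

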